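# Set up the weighing place on a lab bench

## Robot

A 6-joint arm with a two-finger parallel gripper is mounted at the origin on the work surface. World frame = base frame: x ahead of the robot, y to its left, z up, the work surface at z = 0. Lengths are in m, angles in rad, forces in N, time in s.
With the tool pointing down it reaches from about 0.425 to 0.95 m from the base axis. Payload 3.5 kg.
Tool frame: the origin (TCP) lies midway between the tips of the shut fingers; the grasp point (between the pads) lies 19 mm behind it; z points along the fingers, y is the direction in which the jaws open and shut (so a half turn about z gives the same grasp; the last joint's range is limited). The gripper opens to 85 mm and grips with 20 to 120 N. Pads are 22 mm wide; open, the fingers measure 114 mm over their backs; the gripper's body (76 mm by 85 mm) begins 54 mm behind the grasp point. The pads swing forward as they close: fully open they stand 13 mm farther back than shut.
Start: joints at [-1.464, 0.286, 1.577, -0, 1.279, -0.15], TCP at [0.171, -0.653, 0.231] pointing down, gripper open.
Joint ranges: [-2.77, 2.77], [-0.9, 2.22], [0.21, 2.48], [-1.53, 4.67], [0.24, 2.81], [-2.84, 2.84]. Speed limits (rad/s): [2.79, 2.79, 3.14, 3.14, 3.14, 3.14].

## Interface

Orientations are given as a unit quaternion [x, y, z, w].
In Python, from plant import * gives the robot as it stands.
- The arm moves only by the shell command python3 -m jog 'ROWS' [FORCE]. ROWS is a JSON object of lists of equal length, an entry for each row: "travel": the shift along the world's x, y, z in mm, a list of three; "dr": the turn, a rotation vector about the world's x, y, z in degrees, a list of three; "jaw": the closure in counts, from 0 (fully open) to 255 (shut). In form: {"travel": [[x, y, z], ...], "dr": [[wx, wy, wz], ...], "jaw": [jaw, ...]}. A call has 1 to 5 rows; each row shifts and turns the commanded pose from where the row before left it; what a row does not reach is not made up. A row lasts 1/12 s, in which the tool goes at most 41.7 mm and 7.16 degrees, less where a joint would pass 70% of its speed; a pose out of reach is approached as far as the arm can. A call is refused whole if a number of a shift passes 41.7 or a number of a turn 7.16, either way. A call with a gripper value outside its range is refused whole. The fingers move at their own pace and stop on an object; FORCE is the grip in N (left out, the last holds). Time passes only in rows, so rows that do not move let the fingers close. It gives the time, the measured TCP pose, the force and the opening at its end, in the units of the state.
- get_state(): the state, without advancing time (a new reading comes with each control period).
- read_camera(name): name is "scene" or "top" or "wrist"; returns the picture (420x560x3 uint8, red, green, blue); there is no depth.
- camera_info(name): a dict with "K" (3x3 intrinsics, pixels), "k1" (the pictures are not rectified: a ray, as slopes to the right and down, at radius r is drawn at 1 + k1 r^2 times it, then the intrinsics apply), "R" (3x3) and "t" (3): a world point X has camera coordinates R X + t; the wrist camera has in their place "mount" (4x4, takes a point from camera to tool coordinates, whose origin is the TCP and whose axes are the flange's). Camera axes: x right, y down, z forward; pixel columns grow to the right and rows downward; lengths in m; the calibration is good to about 2 mm. A picture is of the moment at which its call begins: read the wrist's pose just before it. camera_info takes no time and is no camera call.
- sign_off(): hands the job in, once; it reports no verdict.
The state is a dict: "time": time; "qpos": joint angles; "dq": joint speeds; "joint_efforts": joint torques, N m; "eef_pos": TCP position; "tcp_rot": TCP orientation; "contact_force": force on the tool from outside, world axes, zero at the start; "wrist_torque": the same for the moment, N m; "opening": opening from 0.0 (shut) to 1.0 (fully open).
Only numpy, scipy, OpenCV 4.12 (cv2) and the standard library are available. Lean on these libraries where they do the work, as an engineer would, in place of code of your own. Each camera call takes 0.05 s, during which the arm holds its last target. There are 200 camera calls.

## Task

Get the weighing place ready: lift only the top steel tray off the pile and set it inside the taped rectangle, then lay the spatula crosswise over the middle of that tray so that it rests level on both long rims. Also bring the lidded steel jar out from under the stirrer, keeping it upright all the way, and stand it inside the taped circle. Set things down rather than dropping them, do not bump the stirrer hard, and leave everything else on the bench where it is.

Things in the scene. Friction and masses are not known exactly. Their poses are not given: they have to be found in the camera images.
- tray_top: top tray of the pile: open steel tray, 190 mm long (x), 60 mm wide (y), 34 mm high, walls 5 mm, about 220 g; origin at the centre of its underside. The lowest 6 mm are a foot (176 x 46 mm) that sits in the mouth of the tray below; the outer walls run from 6 to 34 mm above the origin. Can be gripped across its 60 mm width
- tray_mid: the second tray of the pile, the same as the top one, whose origin is 28 mm above this one's; stays where it is
- tray_low: the lowest tray of the pile, the same again, standing on the bench, 28 mm below tray_mid; stays where it is
- tray_mark: rectangle of flat black tape on the bench, inner size 210 mm (its x) by 80 mm (its y); origin at its centre, at bench height. The tray's length goes along its x, either way round
- jar_mark: circle of flat black tape on the bench, inner diameter 84 mm; origin at its centre, at bench height
- jar: closed steel jar with a flat aluminium lid, a plain cylinder 60 mm in diameter and 110 mm high, about 300 g; origin at the centre of its underside, z up. It stands, loose, on the base plate of the stirrer, under the motor head
- stirrer: fixed stirrer; origin on the bench under its head. White base plate 12 mm thick, y -80 to 80, x -60 to +130 mm; post 20 mm thick at x = +110, 432 mm high; motor head, upright cylinder 80 mm in diameter, z 220 to 370 mm, with a 24 mm chuck below it down to z 198, and an arm at z 285 to the post. Open in front (-x) and at the sides: reach in with a tool leaning 40 to 45 deg
- spatula: spatula lying flat on the bench, 170 mm long in all along its x; black handle 14 mm wide and 12 mm thick from x = -80 to +20 mm, flat steel blade 34 mm wide and 4 mm thick from x = +15 to +90 mm; flat underside, z up, about 90 g; origin on the underside at its balance point (within 3 mm)
- bottle: bystander: amber glass bottle, 60 mm in diameter, 150 mm high; origin at the underside
- mug: bystander: white mug, 80 mm in diameter, 90 mm high; origin at the underside
- weight: bystander: brass weight with a knob, 40 mm in diameter, 50 mm high; origin at the underside
- small_jar: bystander: glass jar, 52 mm in diameter, 60 mm high; origin at the underside
- tin: bystander: aluminium tin, 56 mm in diameter, 55 mm high; origin at the underside
- dish: bystander: flat closed glass dish, 80 mm in diameter, 20 mm high; origin at the underside
Things that resemble listed ones, but are neither listed nor needed, are in the scene too. What is shaped like the tray_top but orange is not meant.

How it is judged:
On the way, in this order (a step that is already met when the one before it is completed fails the run):
1. the top tray stands inside the taped rectangle, let go (horizontal distance between tray_top and tray_mark below 0.015 m and angle between the x axis of tray_top and the x axis of tray_mark, either way round below 0.13 rad and height (world z) of tray_top below 0.006 m and angle between tray_top's own z axis and vertical below 0.08 rad and contact force between the fingers and tray_top below 0.1 N and linear speed of tray_top below 0.02 m/s), for 0.2 s.
2. the spatula lies crosswise on the rims of that tray, let go (x of spatula in the frame of tray_top between -0.04 and 0.04 m and y of spatula in the frame of tray_top between -0.028 and 0.028 m and z of spatula in the frame of tray_top between 0.029 and 0.039 m and angle between spatula's own z axis and vertical below 0.12 rad and angle between the x axis of spatula and the y axis of tray_top, either way round below 0.35 rad and horizontal distance between tray_top and tray_mark below 0.015 m and angle between the x axis of tray_top and the x axis of tray_mark, either way round below 0.13 rad and height (world z) of tray_top below 0.006 m and angle between tray_top's own z axis and vertical below 0.08 rad and contact force between the fingers and spatula below 0.1 N and linear speed of spatula below 0.02 m/s), for 0.2 s.
At the end, for the whole second after the job is handed in: Top tray flat in the rectangle (15 mm, 0.13 rad, either way round); spatula level on its two long rims (balance point within 40 mm along and 28 mm across of its middle, 0.35 rad of square); jar upright on the bench in the circle (14 mm); all at rest (horizontal distance between tray_top and tray_mark below 0.015 m and angle between the x axis of tray_top and the x axis of tray_mark, either way round below 0.13 rad and height (world z) of each of tray_top, jar below 0.006 m and angle between each of tray_top, jar's own z axis and vertical below 0.08 rad and x of spatula in the frame of tray_top between -0.04 and 0.04 m and y of spatula in the frame of tray_top between -0.028 and 0.028 m and z of spatula in the frame of tray_top between 0.029 and 0.039 m and angle between spatula's own z axis and vertical below 0.12 rad and angle between the x axis of spatula and the y axis of tray_top, either way round below 0.35 rad and horizontal distance between jar and jar_mark below 0.014 m and linear speed of each of tray_top, spatula, jar below 0.02 m/s); the robot touches nothing.
It fails at once if another tray of the pile is moved by more than 20 mm (distance of any of tray_low, tray_mid from where it was at the start of the episode above 0.02 m).
It fails at once if a bystander is moved by more than 25 mm or tipped over (distance of any of bottle, mug, weight, small_jar, tin, dish from where it was at the start of the episode above 0.025 m or angle between any of bottle, mug, weight, small_jar, tin, dish's own z axis and vertical above 0.5 rad).
It fails at once if the jar is tilted by more than 0.5 rad (angle between jar's own z axis and vertical above 0.5 rad).
It fails at once if the jar, the tray or the spatula is dropped (faster than 0.5 m/s while not held) ((contact force between the fingers and jar below 0.05 N and linear speed of jar above 0.5 m/s) or (contact force between the fingers and tray_top below 0.05 N and linear speed of tray_top above 0.5 m/s) or (contact force between the fingers and spatula below 0.05 N and linear speed of spatula above 0.5 m/s)).
It fails at once if the robot presses on the stirrer with more than 25 N (contact force between any of the arm, the fingers and stirrer above 25 N).
It also fails if it takes over 72 s, if anything falls off the work surface, if the arm or the gripper's body presses on something with over 40 N, if the wrist force passes 120 N, or if a joint passes its speed limit or range.

## Working session

There is one attempt and no reset: what is moved stays moved. The work goes in short steps, Python scripts to look and compute and a shell command to move; the robot and the scene stay as the last step left them, time stands still between calls to the robot, and variables do not carry over. Pictures are saved under pics/ and viewed, about 8 in all and at most 12, crops included, and the job is handed in when it is done.

```bash
mkdir -p pics; ls
cat > h.py <<'E'
from plant import *
import numpy as np, cv2
from scipy.spatial.transform import Rotation as Rn
def cam(name):
    i=camera_info(name); K=np.array(i["K"]); k1=i["k1"]
    if name=="wrist":
        s=get_state(); T=np.eye(4); T[:3,:3]=Rn.from_quat(s["tcp_rot"]).as_matrix(); T[:3,3]=s["eef_pos"]
        M=T@np.array(i["mount"]); R=M[:3,:3].T; t=-R@M[:3,3]
    else: R=np.array(i["R"]); t=np.array(i["t"])
    return K,k1,R,t
def proj(c,X):
    K,k1,R,t=c; p=R@np.array(X,float)+t; a=p[:2]/p[2]; a=a*(1+k1*(a@a)); return K[:2,:2]@a+K[:2,2]
def ray(c,uv):
    K,k1,R,t=c; d=np.linalg.solve(K[:2,:2],np.array(uv,float)-K[:2,2]); a=d.copy()
    for _ in range(20): a=d/(1+k1*(a@a))
    v=R.T@np.array([a[0],a[1],1]); return -R.T@t, v/np.linalg.norm(v)
def atz(c,uv,z):
    o,v=ray(c,uv); return o+v*(z-o[2])/v[2]
def tri(l):
    A=np.zeros((3,3)); b=np.zeros(3); 
    for c,uv in l:
        o,v=ray(c,uv); P=np.eye(3)-np.outer(v,v); A+=P; b+=P@o
    X=np.linalg.solve(A,b); return X,[np.round(proj(c,X)-uv,1).tolist() for c,uv in l]
def snap(name,fn):
    c=cam(name); im=read_camera(name); cv2.imwrite("pics/"+fn+".png",im[:,:,::-1]); return c,im
E
python3 - <<'E'
from h import *
np.set_printoptions(precision=4,suppress=True)
a=snap("scene","s0")[1];b=snap("top","t0")[1]
for n in("scene","top"):
    K,k1,R,t=cam(n); print(n,K[0,0],k1,-R.T@t,R)
print(np.array(camera_info("wrist")["mount"]),camera_info("wrist")["K"]); print(get_state())
E
```

```text
pics
scene 522.9756707699792 -0.08371569291282428 [ 1.1816 -0.1096  1.0317] [[ 0.17    0.9854 -0.0125]
 [ 0.8175 -0.1481 -0.5566]
 [-0.5503  0.0844 -0.8307]]
top 379.0113759696502 -0.01273422014216228 [0.4153 0.0206 0.9763] [[ 0.012  -0.9999 -0.0002]
 [-0.988  -0.0118 -0.1541]
 [ 0.1541  0.002  -0.988 ]]
[[-0.0004 -0.9598 -0.2808  0.0722]
 [ 1.     -0.0002 -0.0008 -0.0005]
 [ 0.0008 -0.2808  0.9598 -0.1442]
 [ 0.      0.      0.      1.    ]] [[298.0982   0.     275.4034]
 [  0.     298.0982 211.9088]
 [  0.       0.       1.    ]]
{'time': 0.1, 'qpos': array([-1.464 ,  0.2871,  1.5781, -0.    ,  1.2786, -0.15  ]), 'dq': array([ 0.0006, -0.0027, -0.0029, -0.0006, -0.0008, -0.0014]), 'joint_efforts': array([  0.0012, -40.7296, -29.37  ,  -0.0001,   0.0034,  -0.    ]), 'eef_pos': array([ 0.1714, -0.6522,  0.23  ]), 'tcp_rot': array([ 0.9918,  0.1281,  0.    , -0.0011]), 'contact_force': array([-0.3561, -0.0808,  0.2579]), 'wrist_torque': array([ 0.0084, -0.0196,  0.0099]), 'opening': 0.9979417212226346}
```

View pics/t0.png

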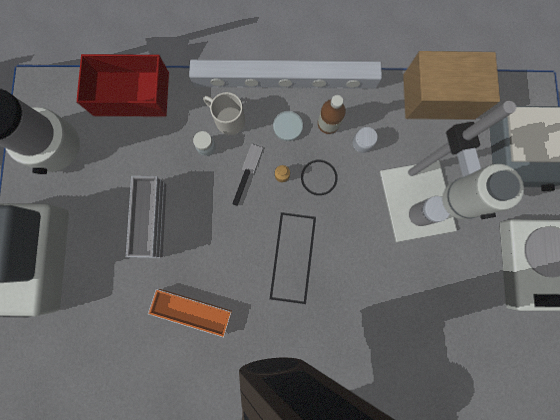

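View pics/s0.png

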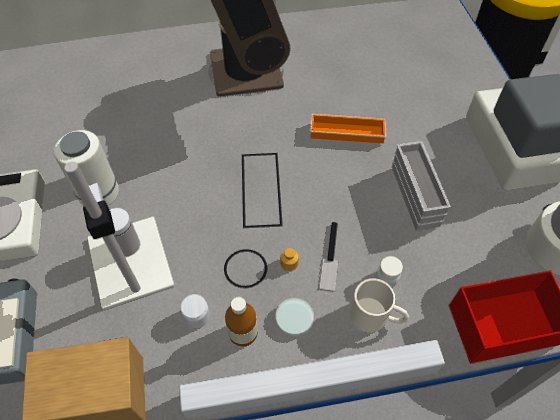

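```bash
cat >> h.py <<'E'
def crop(im,x0,y0,w,h,s):
    o=cv2.resize(im[y0:y0+h,x0:x0+w,::-1].copy(),None,fx=s,fy=s,interpolation=cv2.INTER_CUBIC)
    for x in range(-(-x0//10)*10,x0+w,10):
        X=int((x-x0+.5)*s); cv2.line(o,(X,0),(X,8 if x%50==0 else 4),(0,255,255),1)
        if x%20==0: cv2.putText(o,str(x),(X-8,18),0,.35,(0,255,255),1)
    for y in range(-(-y0//10)*10,y0+h,10):
        Y=int((y-y0+.5)*s); cv2.line(o,(0,Y),(8 if y%50==0 else 4,Y),(0,255,255),1)
        if y%20==0: cv2.putText(o,str(y),(8,Y+4),0,.35,(0,255,255),1)
    return o
def grid(rows,fn):
    W=max(sum(c.shape[1] for c in r) for r in rows); out=[]
    for r in rows:
        H=max(c.shape[0] for c in r); o=np.zeros((H,W,3),np.uint8); x=0
        for c in r: o[:c.shape[0],x:x+c.shape[1]]=c; x+=c.shape[1]
        out.append(o)
    cv2.imwrite("pics/"+fn+".png",np.vstack(out))
E
python3 - <<'E'
from h import *
s=cv2.imread("pics/s0.png")[:,:,::-1];t=cv2.imread("pics/t0.png")[:,:,::-1]
grid([[crop(t,118,168,54,98,3),crop(s,385,133,70,98,3),crop(t,222,138,50,74,4),crop(s,310,218,40,75,4)],[crop(t,378,156,156,95,3),crop(s,76,126,104,95,3)]],"g1")
E
```

```text
(no output)
```

View pics/g1.png

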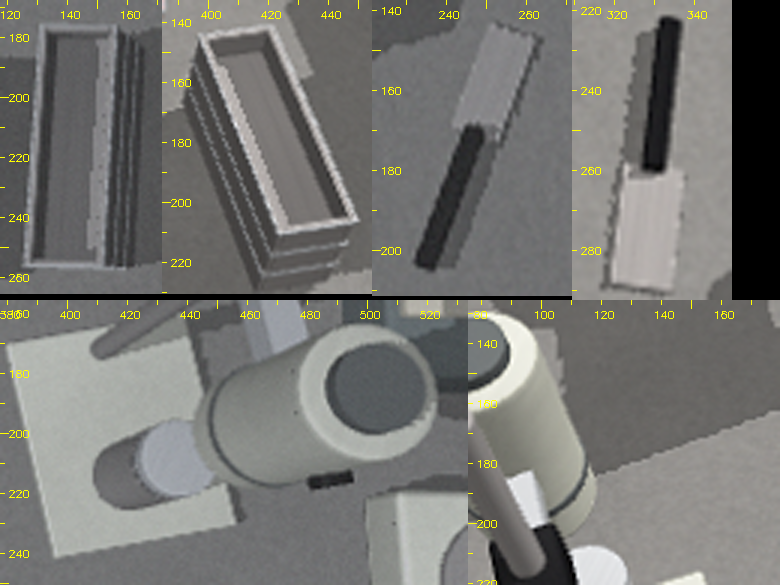

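```bash
cat > m.py <<'E'
from h import *
np.set_printoptions(precision=4,suppress=True)
S=cam("scene");T=cam("top")
s=cv2.imread("pics/s0.png");t=cv2.imread("pics/t0.png")
tt=[(130.5,175.8),(156.8,175.8),(154.8,256.2),(125.8,256.2)]; ss=[(449.5,205.8),(423.5,211.5),(397.2,143.5),(421.2,141.5)]
P=[]
for a,b in zip(tt,ss):
    X,e=tri([(T,a),(S,b)]); P.append(X); print("tray",X,e)
P=np.array(P);print("centre",P.mean(0)); d=P[0]+P[1]-P[2]-P[3]; print("yaw",np.degrees(np.arctan2(d[1],d[0])),np.linalg.norm(d)/2)
def inner(im,x0,y0,x1,y1,th):
    m=(im[y0:y1,x0:x1].max(2)<th).astype(np.uint8)
    cs,h=cv2.findContours(m,cv2.RETR_CCOMP,cv2.CHAIN_APPROX_NONE)
    k=max((i for i in range(len(cs)) if h[0][i][3]>=0),key=lambda i:cv2.contourArea(cs[i]))
    return cs[k][:,0]+[x0,y0]
for n,bt,bs in(("rect",(262,205,325,310),(235,145,290,235)),("circ",(296,155,342,200),(218,243,272,292))):
    W=[]
    for c,im,b in((T,t,bt),(S,s,bs)):
        cc=inner(im,*b,60); w=np.array([atz(c,p,0)[:2] for p in cc]); W.append(w)
        r=cv2.minAreaRect((w*1000).astype(np.float32)); print(n,r, cv2.minEnclosingCircle((w*1000).astype(np.float32)))
for n,uv in(("TL",(380.2,170.5)),("BL",(395.8,241.2)),("BR",(456.8,229.5))): print("plate",n,atz(T,uv,.012))
for n,uv in (("post",(136,291)),("plateTR?",(172,283)),("BRs",(104,303))): print("scene",n,atz(S,uv,.012))
print("jar lid top",atz(T,(436.5,207.8),.122))
for n,a in(("blade end",(248.7,143.3)),("blade end2",(262.5,147.5)),("junction",(248.5,169.5)),("handle end",(236,203.5))): print(n,atz(T,a,.004))
for n,a in(("handle end",(337.5,223)),("junction",(330,259.5)),("be1",(319,289)),("be2",(334.5,290))): print("s",n,atz(S,a,.004))
E
python3 m.py
```

```text
tray [0.6175 0.369  0.0896] [[-0.1, -0.0], [-0.1, 0.0]]
tray [0.6194 0.308  0.0857] [[-0.5, -0.1], [-0.6, 0.1]]
tray [0.4279 0.303  0.0927] [[-2.2, -0.4], [-2.1, 0.4]]
tray [0.4265 0.3689 0.0863] [[-0.6, -0.1], [-0.5, 0.1]]
centre [0.5228 0.3372 0.0886]
yaw 0.7637330970985254 0.19125565484805526
rect ((430.36175537109375, -25.560840606689453), (86.97151947021484, 217.81959533691406), 83.24151611328125) ((430.1864013671875, -25.179569244384766), 114.18257141113281)
rect ((431.417236328125, -22.482452392578125), (86.20661163330078, 217.29046630859375), 82.93386840820312) ((431.6788635253906, -23.403724670410156), 113.84567260742188)
circ ((641.4609985351562, -93.28199768066406), (87.94541931152344, 87.90585327148438), 45.538543701171875) ((640.2109375, -92.79702758789062), 45.90169906616211)
circ ((640.6011352539062, -90.75495910644531), (88.2836685180664, 89.00171661376953), 60.110721588134766) ((641.0366821289062, -90.24100494384766), 45.320396423339844)
plate TL [ 0.6571 -0.2527  0.012 ]
plate BL [ 0.4733 -0.2867  0.012 ]
plate BR [ 0.5048 -0.4442  0.012 ]
scene post [ 0.662  -0.3301  0.012 ]
scene plateTR? [ 0.6563 -0.2519  0.012 ]
scene BRs [ 0.6787 -0.3992  0.012 ]
jar lid top [ 0.5437 -0.3476  0.122 ]
blade end [0.7292 0.0931 0.004 ]
blade end2 [0.7181 0.0562 0.004 ]
junction [0.6576 0.092  0.004 ]
handle end [0.5665 0.1225 0.004 ]
s handle end [0.5655 0.1372 0.004 ]
s junction [0.656 0.098 0.004]
s be1 [0.7218 0.0584 0.004 ]
s be2 [0.7301 0.0906 0.004 ]
```

Candidates (top view): steel pile (143,217) vs. orange tray (190,312), which is excluded. Jar: the cylinder under the head at (436,208) vs. small glass jar (365,139) and tin (203,142). Spatula: only the one at (248,173). The enlarged crops confirm the steel pile, the spatula and the jar under the head. I'll move to the tray now and look with the wrist camera.

```bash
python3 -m jog '{"travel":[[14,36,0],[14,36,0],[14,36,0],[14,36,0],[14,36,0]],"dr":[[0,0,-7],[0,0,-7],[0,0,0],[0,0,0],[0,0,0]],"jaw":[0,0,0,0,0]}' 60
python3 -m jog '{"travel":[[14,36,0],[14,36,0],[15,36,0],[15,36,0],[18,33,0]],"dr":[[0,0,0],[0,0,0],[0,0,0],[0,0,0],[0,0,0]],"jaw":[0,0,0,0,0]}'
python3 -m jog '{"travel":[[18,33,0],[18,33,0],[18,33,0],[18,33,0],[18,33,0]],"dr":[[0,0,0],[0,0,0],[0,0,0],[0,0,0],[0,0,0]],"jaw":[0,0,0,0,0]}'
python3 -m jog '{"travel":[[20,33,0],[9,39,0],[9,39,0],[9,39,0],[9,39,0]],"dr":[[0,0,0],[0,0,0],[0,0,0],[0,0,0],[0,0,0]],"jaw":[0,0,0,0,0]}'
python3 -m jog '{"travel":[[9,39,0],[9,39,0],[9,39,0],[9,39,0],[9,39,0]],"dr":[[0,0,0],[0,0,0],[0,0,0],[0,0,0],[0,0,0]],"jaw":[0,0,0,0,0]}'
python3 -m jog '{"travel":[[9,39,0],[7,39,0],[0,0,0],[0,0,0],[0,0,0]],"dr":[[0,0,0],[0,0,0],[0,0,0],[0,0,0],[0,0,0]],"jaw":[0,0,0,0,0]}'
python3 - <<'E'
from h import *
np.set_printoptions(precision=4,suppress=True)
s=get_state();print(s['eef_pos'],Rn.from_quat(s['tcp_rot']).as_matrix())
c,im=snap("wrist","w1")
for X in [(.618,.369,.09),(.619,.308,.09),(.428,.304,.09),(.427,.368,.09)]: print(proj(c,X))
E
```

```text
time: 0.52
eef_pos: [0.2417, -0.4708, 0.2305]
tcp_rot: [1.0, 0.006, -0.0, -0.001]
contact_force: [0.1, -0.7, 0.8]
opening: 1.001
time: 0.93
eef_pos: [0.3173, -0.2935, 0.2308]
tcp_rot: [1.0, 0.006, -0.0, -0.0]
contact_force: [1.3, -0.4, -0.4]
opening: 0.998
time: 1.35
eef_pos: [0.4077, -0.1289, 0.2311]
tcp_rot: [1.0, 0.006, 0.0, 0.0]
contact_force: [0.7, -0.2, -0.4]
opening: 1.001
time: 1.77
eef_pos: [0.4632, 0.0603, 0.231]
tcp_rot: [1.0, 0.006, -0.0, 0.0]
contact_force: [0.2, -0.2, -0.2]
opening: 1.002
time: 2.18
eef_pos: [0.5081, 0.2553, 0.2308]
tcp_rot: [1.0, 0.006, -0.0, 0.0]
contact_force: [1.4, -0.5, -0.4]
opening: 1.0
time: 2.6
eef_pos: [0.524, 0.331, 0.2304]
tcp_rot: [1.0, 0.007, -0.001, 0.001]
contact_force: [-0.4, -0.3, -0.8]
opening: 1.003
[0.524  0.331  0.2304] [[ 0.9999  0.013  -0.0015]
 [ 0.013  -0.9999 -0.001 ]
 [-0.0015  0.001  -1.    ]]
[235.3599  99.2251]
[303.0181  98.904 ]
[299.9404 287.3307]
[240.6475 287.4749]
```

View pics/w1.png

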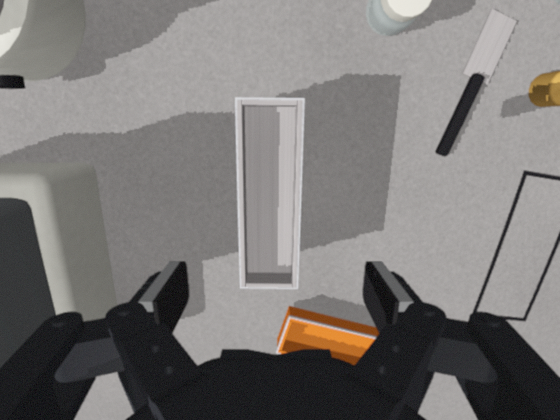

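The wrist view shows the top tray's rim corners at (235,98), (305,98), (298,289) and (240,289), within 2 px of the prediction. The jaws are aligned. I'll descend and grip.

```bash
python3 -m jog '{"travel":[[0,3,-35],[-1,3,-35],[0,0,-35],[0,0,-30],[0,0,-20]],"dr":[[0,0,0],[0,0,0],[0,0,0],[0,0,0],[0,0,0]],"jaw":[0,0,0,0,0]}' 60
python3 -m jog '{"travel":[[0,0,-10],[0,0,-3],[0,0,0],[0,0,0],[0,0,0]],"dr":[[0,0,0],[0,0,0],[0,0,0],[0,0,0],[0,0,0]],"jaw":[0,0,0,130,255]}'
python3 -m jog '{"travel":[[0,0,0],[0,0,0],[0,0,0],[0,0,0],[0,0,0]],"dr":[[0,0,0],[0,0,0],[0,0,0],[0,0,0],[0,0,0]],"jaw":[255,255,255,255,255]}'
python3 -m jog '{"travel":[[0,0,2],[0,0,5],[0,0,10],[0,0,15],[0,0,15]],"dr":[[0,0,0],[0,0,0],[0,0,0],[0,0,0],[0,0,0]],"jaw":[255,255,255,255,255]}'
python3 - <<'E'
from h import *
s=get_state();print(s['eef_pos'],Rn.from_quat(s['tcp_rot']).as_matrix().round(3))
c,im=snap("wrist","w2"); c2,im2=snap("scene","s2")
grid([[crop(im,180,60,200,290,2),crop(im2,380,50,120,190,3)]],"g2")
E
```

```text
time: 3.07
eef_pos: [0.5217, 0.3346, 0.0729]
tcp_rot: [1.0, 0.005, -0.002, 0.001]
contact_force: [-0.3, -0.2, 0.1]
opening: 1.004
time: 3.48
eef_pos: [0.525, 0.3376, 0.0658]
tcp_rot: [1.0, 0.006, 0.002, -0.001]
contact_force: [0.3, -0.5, -1.4]
opening: 0.743
time: 3.9
eef_pos: [0.5252, 0.3378, 0.066]
tcp_rot: [1.0, 0.006, 0.002, -0.001]
contact_force: [-0.2, -1.5, 6.4]
opening: 0.686
time: 4.32
eef_pos: [0.5224, 0.3369, 0.1101]
tcp_rot: [1.0, 0.006, -0.001, 0.0]
contact_force: [0.4, 0.6, -1.8]
opening: 0.686
[0.5224229  0.33688567 0.11013244] [[ 1.     0.013 -0.003]
 [ 0.013 -1.    -0.001]
 [-0.003  0.001 -1.   ]]
```

View pics/g2.png

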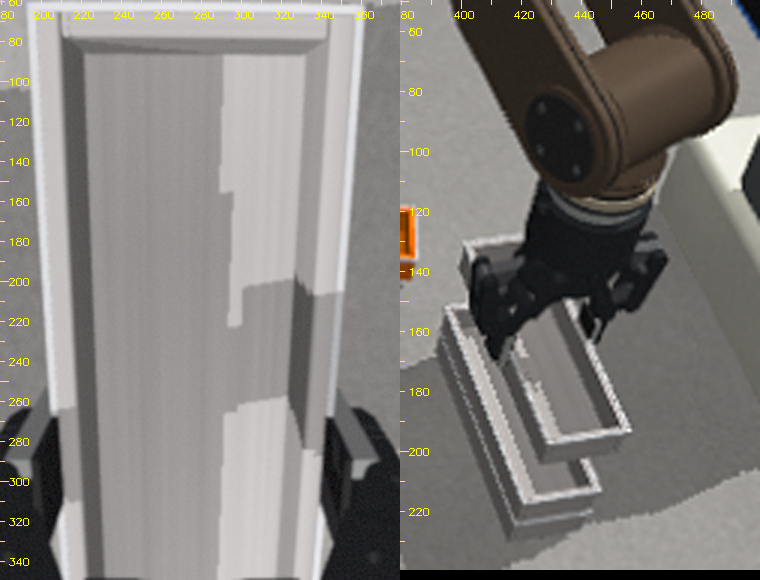

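The picture shows the top tray held level in the jaws, and the two lower trays still nested in place. Carrying it to the rectangle at about (0.431, -0.024), yaw -6.9°.

```bash
python3 -m jog '{"travel":[[0,0,20],[-5,-20,10],[-9,-36,0],[-9,-36,0],[-9,-36,0]],"dr":[[0,0,0],[0,0,0],[0,0,-2],[0,0,-2],[0,0,-2]],"jaw":[255,255,255,255,255]}'
python3 -m jog '{"travel":[[-9,-36,0],[-9,-36,0],[-9,-36,0],[-9,-36,0],[-9,-36,0]],"dr":[[0,0,-1.6],[0,0,0],[0,0,0],[0,0,0],[0,0,0]],"jaw":[255,255,255,255,255]}'
python3 -m jog '{"travel":[[-9,-36,0],[-5,-20,0],[0,0,0],[0,0,0],[0,0,0]],"dr":[[0,0,0],[0,0,0],[0,0,0],[0,0,0],[0,0,0]],"jaw":[255,255,255,255,255]}'
python3 - <<'E'
from h import *
s=get_state();print(s['eef_pos'],Rn.from_quat(s['tcp_rot']).as_matrix().round(3))
E
```

```text
time: 4.83
eef_pos: [0.4903, 0.2081, 0.1396]
tcp_rot: [0.999, -0.046, -0.001, 0.0]
contact_force: [0.6, -1.8, -1.0]
opening: 0.687
time: 5.25
eef_pos: [0.445, 0.0279, 0.1396]
tcp_rot: [0.998, -0.06, -0.001, -0.0]
contact_force: [0.6, -0.2, -2.1]
opening: 0.689
time: 5.67
eef_pos: [0.4321, -0.0264, 0.1399]
tcp_rot: [0.998, -0.06, -0.0, -0.0]
contact_force: [-0.0, -0.3, -2.7]
opening: 0.685
[ 0.43213508 -0.02641011  0.13986831] [[ 0.993 -0.12  -0.001]
 [-0.12  -0.993  0.001]
 [-0.001 -0.001 -1.   ]]
```

```bash
python3 -m jog '{"travel":[[-1,2,-30],[0,0,-35],[0,0,-30],[0,0,-15],[0,0,-10]],"dr":[[0,0,0],[0,0,0],[0,0,0],[0,0,0],[0,0,0]],"jaw":[255,255,255,255,255]}'
python3 -m jog '{"travel":[[0,0,-4],[0,0,-2],[0,0,-2],[0,0,0],[0,0,0]],"dr":[[0,0,0],[0,0,0],[0,0,0],[0,0,0],[0,0,0]],"jaw":[255,255,255,255,255]}'
```

```text
time: 6.08
eef_pos: [0.4296, -0.023, 0.0176]
tcp_rot: [0.998, -0.059, -0.002, -0.001]
contact_force: [-0.1, -0.0, -1.8]
opening: 0.687
time: 6.5
eef_pos: [0.4325, -0.025, 0.0134]
tcp_rot: [0.998, -0.06, 0.001, 0.0]
contact_force: [1.3, 0.3, -3.0]
opening: 0.69
```

```bash
python3 -m jog '{"travel":[[0,0,-1],[0,0,-1],[0,0,0]],"dr":[[0,0,0],[0,0,0],[0,0,0]],"jaw":[255,255,255]}'
python3 -m jog '{"travel":[[0,0,-1],[0,0,-1],[0,0,0]],"dr":[[0,0,0],[0,0,0],[0,0,0]],"jaw":[255,255,255]}'
```

```text
time: 6.75
eef_pos: [0.4316, -0.0249, 0.0106]
tcp_rot: [0.998, -0.06, 0.0, 0.0]
contact_force: [-0.3, 1.0, -3.0]
opening: 0.683
time: 7.0
eef_pos: [0.4316, -0.025, 0.01]
tcp_rot: [0.998, -0.06, -0.001, -0.0]
contact_force: [-7.4, 0.5, 12.7]
opening: 0.686
```

```bash
python3 -m jog '{"travel":[[0,0,1],[0,0,0],[0,0,0],[0,0,0],[0,0,0]],"dr":[[0,0,0],[0,0,0],[0,0,0],[0,0,0],[0,0,0]],"jaw":[255,150,90,40,0]}'
python3 -m jog '{"travel":[[0,0,0],[0,0,0],[0,0,5],[0,0,20],[0,0,35]],"dr":[[0,0,0],[0,0,0],[0,0,0],[0,0,0],[0,0,0]],"jaw":[0,0,0,0,0]}'
python3 -m jog '{"travel":[[0,0,40],[0,0,40],[20,12,40],[30,18,0],[30,18,0]],"dr":[[0,0,0],[0,0,0],[0,0,-6],[0,0,-7],[0,0,0]],"jaw":[0,0,60,60,60]}'
python3 -m jog '{"travel":[[30,18,0],[30,18,0],[20,12,0],[0,0,0],[0,0,0]],"dr":[[0,0,0],[0,0,0],[0,0,0],[0,0,0],[0,0,0]],"jaw":[60,60,60,60,60]}'
python3 - <<'E'
from h import *
s=get_state();print(s['eef_pos'],Rn.from_quat(s['tcp_rot']).as_matrix().round(3))
np.savez("w3.npz",p=s['eef_pos'],q=s['tcp_rot'])
c,im=snap("wrist","w3"); c2,im2=snap("scene","s3"); c3,im3=snap("top","t3")
for X in [(.5665,.125,.012),(.641,.1026,.012),(.725,.075,.004)]: print(proj(c,X))
grid([[crop(im,150,20,260,200,2),crop(im2,225,140,75,130,3)],[crop(im3,250,190,100,80,2)]],"g3")
E
```

```text
time: 7.42
eef_pos: [0.4316, -0.0249, 0.0093]
tcp_rot: [0.998, -0.06, 0.0, 0.0]
contact_force: [-1.0, 0.9, -0.1]
opening: 0.94
time: 7.83
eef_pos: [0.4281, -0.0239, 0.0668]
tcp_rot: [0.998, -0.06, -0.004, -0.001]
contact_force: [0.6, -0.6, -1.5]
opening: 1.003
time: 8.25
eef_pos: [0.5123, 0.022, 0.19]
tcp_rot: [0.984, -0.175, 0.005, -0.0]
contact_force: [-0.3, -0.4, -0.6]
opening: 0.766
time: 8.67
eef_pos: [0.5897, 0.0705, 0.185]
tcp_rot: [0.985, -0.172, -0.001, 0.0]
contact_force: [-0.3, 0.2, 0.3]
opening: 0.765
[0.58972674 0.07053245 0.18495188] [[ 0.941 -0.339 -0.001]
 [-0.339 -0.941 -0.   ]
 [-0.001  0.001 -1.   ]]
[237.81915076 228.10163852]
[231.29324625 158.62751849]
[226.70640582  69.79818651]
```

View pics/g3.png

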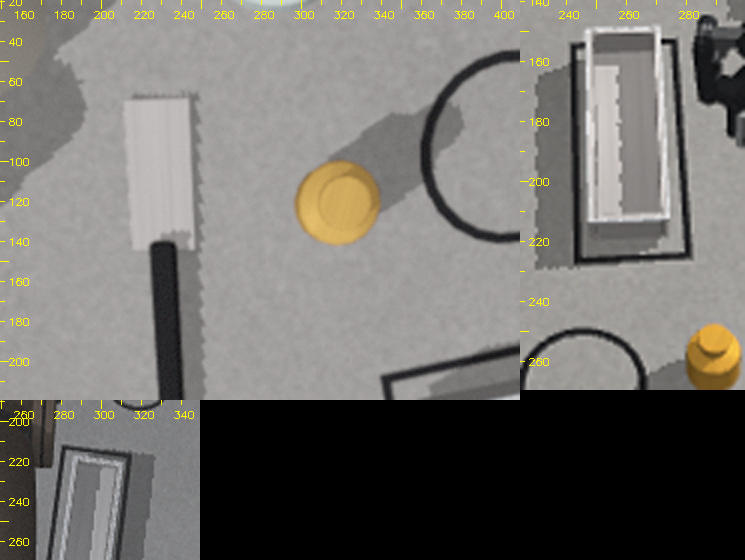

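Run:
```python
from h import *
np.set_printoptions(precision=4,suppress=True)
S=cam("scene");T=cam("top");W=cam("wrist")
P=np.array([atz(S,u,.034) for u in [(246.5,148.8),(271.5,148.5),(274.5,211.8),(247.2,213.5)]]);print(P,P.mean(0))
f=lambda u,z:atz(W,u,z)
e=(f((211.5,69),.004)+f((244.5,68),.004))/2; b=(f((216,144),.004)+f((248,143),.004))/2
j=f((231,140.5),.012); h=f((235,217),.012); print("bladeend",e,"bladebase",b,"hjunction",j,"handle",h)
for a,c in((h,j),(b,e)): d=c-a; print(np.degrees(np.arctan2(d[1],d[0])),np.linalg.norm(d[:2]))
X,er=tri([(T,(248.5,169.5)),(W,(231,140.5))]);print("tri junction",X,er)
X,er=tri([(T,(255.6,145.4)),(W,(228,68.5)),(S,(326.8,289.5))]);print("tri bladeend",X,er)
```

```text
[[ 0.3301 -0.0409  0.034 ]
 [ 0.3405  0.0206  0.034 ]
 [ 0.5283 -0.0046  0.034 ]
 [ 0.5218 -0.0669  0.034 ]] [ 0.4302 -0.0229  0.034 ]
bladeend [0.7246 0.0721 0.004 ] bladebase [0.6541 0.0962 0.004 ] hjunction [0.6573 0.0948 0.012 ] handle [0.5786 0.1222 0.012 ]
-19.178275858209012 0.08334532624781528
-18.872558126938884 0.0744689104451823
tri junction [0.6568 0.0934 0.0096] [[-0.7, -0.2], [1.8, -0.1]]
tri bladeend [0.7248 0.074  0.0014] [[0.3, -0.1], [-1.5, 0.9], [-0.5, 0.1]]
```

The tray stands at (0.430, -0.023), within 2 mm of the mark centre. The spatula origin is at (0.639, 0.1015), yaw -19°. Next I descend on its handle.

```bash
python3 -m jog '{"travel":[[25,16,-35],[24,15,-35],[0,0,-35],[0,0,-30],[0,0,-20]],"dr":[[0,0,0.8],[0,0,0],[0,0,0],[0,0,0],[0,0,0]],"jaw":[100,120,120,120,120]}' 40
python3 -m jog '{"travel":[[0,0,-15],[0,0,-6],[0,0,0],[0,0,0]],"dr":[[0,0,0],[0,0,0],[0,0,0],[0,0,0]],"jaw":[120,120,120,120]}'
```

```text
time: 9.23
eef_pos: [0.6317, 0.0978, 0.0326]
tcp_rot: [0.986, -0.166, -0.003, 0.0]
contact_force: [-1.3, 0.3, -0.1]
opening: 0.531
time: 9.57
eef_pos: [0.6351, 0.0981, 0.0165]
tcp_rot: [0.986, -0.166, 0.001, -0.0]
contact_force: [0.6, -0.1, 1.1]
opening: 0.532
```

```bash
python3 -m jog '{"travel":[[2,1.5,-5],[2,2,-5],[0,0,-3],[0,0,0]],"dr":[[0,0,0],[0,0,0],[0,0,0],[0,0,0]],"jaw":[120,120,120,120]}'
```

```text
time: 9.9
eef_pos: [0.6382, 0.1021, 0.0018]
tcp_rot: [0.986, -0.166, -0.0, 0.0]
contact_force: [0.0, 0.2, -0.4]
opening: 0.53
```

```bash
python3 -m jog '{"travel":[[0,0,1],[0,0,0],[0,0,0],[0,0,0],[0,0,0]],"dr":[[0,0,0],[0,0,0],[0,0,0],[0,0,0],[0,0,0]],"jaw":[180,220,255,255,255]}' 40
python3 -m jog '{"travel":[[0,0,0],[0,0,0],[0,0,0],[0,0,0]],"dr":[[0,0,0],[0,0,0],[0,0,0],[0,0,0]],"jaw":[255,255,255,255]}'
python3 -m jog '{"travel":[[0,0,5],[0,0,15],[0,0,30],[0,0,30],[0,0,0]],"dr":[[0,0,0],[0,0,0],[0,0,0],[0,0,0],[0,0,0]],"jaw":[255,255,255,255,255]}'
python3 - <<'E'
from h import *
s=get_state();print(s['eef_pos'],Rn.from_quat(s['tcp_rot']).as_matrix().round(3))
c,im=snap("wrist","w4"); c2,im2=snap("scene","s4")
grid([[crop(im,160,40,230,300,2),crop(im2,285,150,110,150,2.8)]],"g4")
E
```

```text
time: 10.32
eef_pos: [0.6388, 0.1019, 0.0036]
tcp_rot: [0.986, -0.166, 0.0, -0.0]
contact_force: [-0.4, 1.0, 1.7]
opening: 0.149
time: 10.65
eef_pos: [0.6388, 0.1019, 0.0036]
tcp_rot: [0.986, -0.166, 0.0, -0.0]
contact_force: [-0.6, -1.0, 2.9]
opening: 0.149
time: 11.07
eef_pos: [0.6428, 0.102, 0.0913]
tcp_rot: [0.986, -0.166, 0.006, -0.001]
contact_force: [1.1, -0.8, 2.0]
opening: 0.144
[0.64282626 0.10204114 0.0912613 ] [[ 0.945 -0.327  0.012]
 [-0.327 -0.945  0.   ]
 [ 0.012 -0.004 -1.   ]]
```

View pics/g4.png

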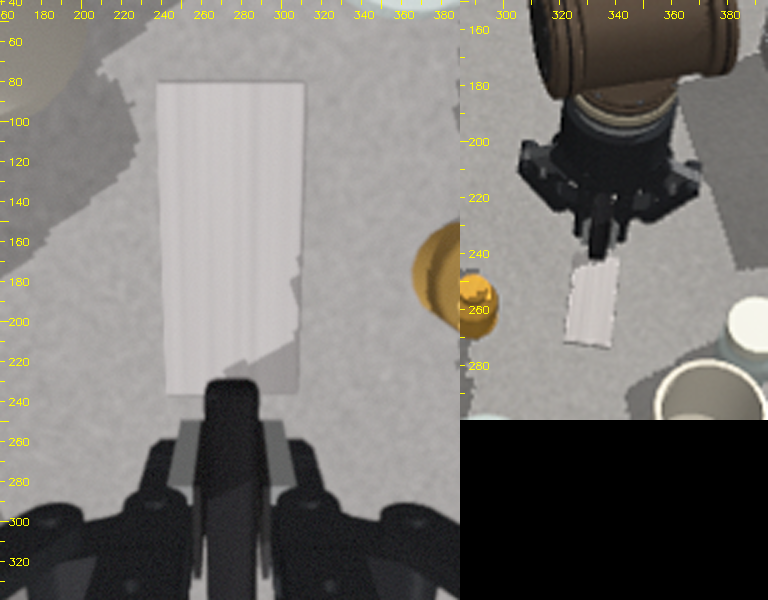

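Run:
```python
from h import *
np.set_printoptions(precision=4,suppress=True)
i=camera_info("wrist");K=np.array(i["K"]);M=np.array(i["mount"])
O=np.array([[.09,.017,.004],[.09,-.017,.004],[.015,.017,.004],[.015,-.017,.004]])
U=np.array([(238.5,81),(311.5,81),(242.5,236.5),(308.5,235.5)],float)
for base in (236.5,235.5,238):
    U[2:,1]=base
    ok,r,t=cv2.solvePnP(O,U,K,np.array([i["k1"],0,0,0,0.]),flags=cv2.SOLVEPNP_ITERATIVE)
    R=M[:3,:3]@cv2.Rodrigues(r)[0]; p=M[:3,:3]@t[:,0]+M[:3,3]
    print("spatula in tool: x-axis",R[:,0],"z",R[:,2],"origin",p)
print(get_state()['eef_pos'],get_state()['tcp_rot'])
```

```text
spatula in tool: x-axis [ 0.9972 -0.0022  0.0742] z [ 0.0742  0.0006 -0.9972] origin [ 0.0016 -0.001   0.0016]
spatula in tool: x-axis [ 0.9977 -0.0022  0.067 ] z [ 0.067   0.0004 -0.9978] origin [ 0.0017 -0.001   0.0029]
spatula in tool: x-axis [ 0.9965 -0.0022  0.0833] z [ 0.0833  0.0008 -0.9965] origin [ 0.0014 -0.001  -0.0001]
[0.6396 0.1019 0.0858] [ 0.9862 -0.1658  0.0021 -0.0003]
```

The picture shows the handle held centrally in the jaws, with the blade drooping about 4°. It will level out on the rims. Carrying it with a +102° turn.

```bash
python3 -m jog '{"travel":[[0,0,20],[0,0,25],[-14,-8.5,0],[-14,-8.5,0],[-14,-8.5,0]],"dr":[[0,0,0],[0,0,3],[0,0,6.6],[0,0,6.6],[0,0,6.6]],"jaw":[255,255,255,255,255]}'
python3 -m jog '{"travel":[[-14,-8.5,0],[-14,-8.5,0],[-14,-8.5,0],[-14,-8.5,0],[-14,-8.5,0]],"dr":[[0,0,6.6],[0,0,6.6],[0,0,6.6],[0,0,6.6],[0,0,6.6]],"jaw":[255,255,255,255,255]}'
python3 -m jog '{"travel":[[-14,-8.5,0],[-14,-8.5,0],[-14,-8.5,0],[-14,-8.5,0],[-14,-8.5,0]],"dr":[[0,0,6.6],[0,0,6.6],[0,0,6.6],[0,0,6.6],[0,0,6.6]],"jaw":[255,255,255,255,255]}'
python3 -m jog '{"travel":[[-14,-8.5,0],[-14,-8.5,0],[0,0,0],[0,0,0],[0,0,0]],"dr":[[0,0,6.6],[0,0,6.6],[0,0,0],[0,0,0],[0,0,0]],"jaw":[255,255,255,255,255]}'
python3 - <<'E'
from h import *
s=get_state();R=Rn.from_quat(s['tcp_rot']).as_matrix();print(s['eef_pos'],R.round(3),np.degrees(np.arctan2(R[1,0],R[0,0])))
E
```

```text
time: 11.58
eef_pos: [0.5947, 0.0762, 0.1268]
tcp_rot: [0.999, 0.035, -0.001, -0.0]
contact_force: [0.5, -0.5, -1.1]
opening: 0.148
time: 12.0
eef_pos: [0.524, 0.0337, 0.1261]
tcp_rot: [0.948, 0.318, -0.002, -0.001]
contact_force: [-0.4, -0.1, -1.3]
opening: 0.149
time: 12.42
eef_pos: [0.4541, -0.0086, 0.1263]
tcp_rot: [0.819, 0.574, -0.001, -0.002]
contact_force: [0.9, -0.6, -0.6]
opening: 0.143
time: 12.83
eef_pos: [0.4283, -0.0254, 0.1276]
tcp_rot: [0.75, 0.661, -0.0, -0.0]
contact_force: [0.4, 0.3, -1.0]
opening: 0.146
[ 0.4283199  -0.02535972  0.12759752] [[ 0.126  0.992 -0.001]
 [ 0.992 -0.126  0.001]
 [ 0.    -0.001 -1.   ]] 82.76834008201442
```

```bash
python3 -m jog '{"travel":[[0,0,-25],[0,0,-25],[0,0,-20],[0,0,-8],[0,0,-3]],"dr":[[0,0,0],[0,0,0],[0,0,0],[0,0,0],[0,0,0]],"jaw":[255,255,255,255,255]}'
python3 -m jog '{"travel":[[0,0,-2],[0,0,-2],[0,0,-2],[0,0,0]],"dr":[[0,0,0],[0,0,0],[0,0,0],[0,0,0]],"jaw":[255,255,255,255]}'
```

```text
time: 13.25
eef_pos: [0.4274, -0.0249, 0.0453]
tcp_rot: [0.75, 0.662, -0.001, -0.002]
contact_force: [-0.4, 0.1, -1.2]
opening: 0.149
time: 13.58
eef_pos: [0.429, -0.0258, 0.0418]
tcp_rot: [0.749, 0.662, 0.0, 0.001]
contact_force: [-0.0, 0.4, -0.4]
opening: 0.146
```

```bash
python3 -m jog '{"travel":[[0,0,-1.5],[0,0,-1.5],[0,0,0]],"dr":[[0,0,0],[0,0,0],[0,0,0]],"jaw":[255,255,255]}'
python3 -m jog '{"travel":[[0,0,-1],[0,0,0],[0,0,0]],"dr":[[0,0,0],[0,0,0],[0,0,0]],"jaw":[255,255,255]}'
```

```text
time: 13.83
eef_pos: [0.4284, -0.0257, 0.0382]
tcp_rot: [0.749, 0.662, 0.0, 0.0]
contact_force: [0.2, 0.5, -0.5]
opening: 0.153
time: 14.08
eef_pos: [0.4286, -0.0257, 0.0376]
tcp_rot: [0.749, 0.662, 0.0, 0.0]
contact_force: [-2.0, -0.3, 3.4]
opening: 0.148
```

```bash
python3 -m jog '{"travel":[[0,0,-1],[0,0,0],[0,0,0],[0,0,0],[0,0,0]],"dr":[[0,0,0],[0,0,0],[0,0,0],[0,0,0],[0,0,0]],"jaw":[255,210,195,180,160]}'
python3 -m jog '{"travel":[[0,0,0],[0,0,0],[0,0,5],[0,0,15],[0,0,30]],"dr":[[0,0,0],[0,0,0],[0,0,0],[0,0,0],[0,0,0]],"jaw":[130,130,130,130,130]}'
python3 -m jog '{"travel":[[0,0,40],[0,0,40],[0,0,40],[0,0,0],[0,0,0]],"dr":[[0,0,0],[0,0,0],[0,0,0],[0,0,0],[0,0,0]],"jaw":[80,0,0,0,0]}'
python3 - <<'E'
from h import *
s=get_state();print(s['eef_pos'],s['qpos'])
c,im=snap("wrist","w5"); c2,im2=snap("scene","s5")
grid([[crop(im,130,0,300,300,1.5),crop(im2,220,130,80,120,3)],[crop(im2,70,110,110,60+0,2.5)]],"g5")
E
```

```text
time: 14.5
eef_pos: [0.4282, -0.0256, 0.0359]
tcp_rot: [0.749, 0.662, -0.0, -0.0]
contact_force: [-0.2, 0.0, -0.6]
opening: 0.37
time: 14.92
eef_pos: [0.4254, -0.0248, 0.0837]
tcp_rot: [0.75, 0.662, -0.002, -0.004]
contact_force: [1.3, 0.5, -0.2]
opening: 0.494
time: 15.33
eef_pos: [0.4302, -0.0262, 0.2098]
tcp_rot: [0.749, 0.662, 0.002, 0.003]
contact_force: [0.0, 0.2, -0.7]
opening: 0.998
[ 0.43019791 -0.02616659  0.20976208] [-2.97051470e-01 -2.65898403e-01  2.17357147e+00 -3.26695678e-06
  1.22624144e+00 -1.73389041e-01]
```

View pics/g5.png

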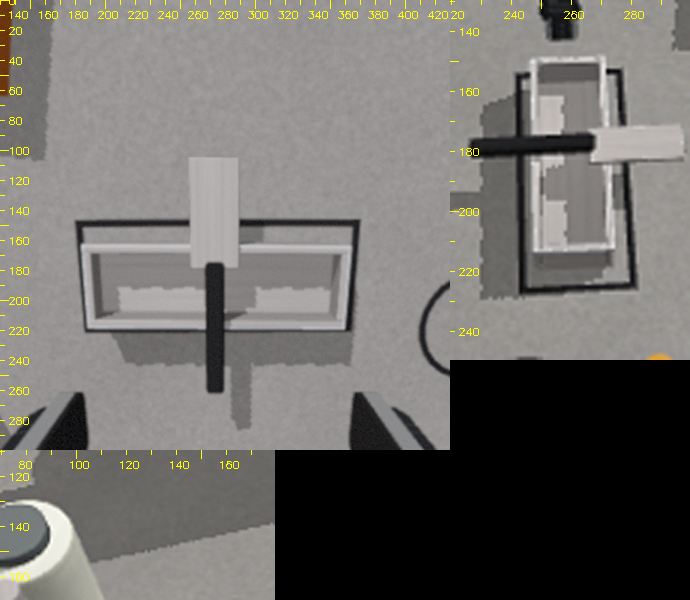

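The picture shows the spatula crosswise over the tray middle, level, clear of the fingers, with the tray inside the tape. Next I turn the tool to lean toward the jar, with the wrist camera underneath.

```bash
python3 -m jog '{"travel":[[4,-20,2],[4,-20,2],[4,-20,2],[4,-20,2],[4,-20,2]],"dr":[[0,0,7.1],[0,0,7.1],[0,0,7.1],[0,0,7.1],[0,0,7.1]],"jaw":[0,0,0,0,0]}'
python3 -m jog '{"travel":[[4,-20,0],[4,-20,0],[4,-20,0],[4,-20,0],[0,0,0]],"dr":[[0,0,7.1],[0,0,7.1],[0,0,7.1],[0,0,7.1],[0,0,0]],"jaw":[0,0,0,0,0]}'
python3 -m jog '{"travel":[[0,0,0],[0,0,0],[0,0,0],[0,0,0],[0,0,0]],"dr":[[-3.8,-5.9,0],[-3.8,-5.9,0],[-3.8,-5.9,0],[-3.8,-5.9,0],[-3.8,-5.9,0]],"jaw":[0,0,0,0,0]}'
python3 -m jog '{"travel":[[0,0,0],[0,0,0],[0,0,0]],"dr":[[-3.8,-5.9,0],[0,0,0],[0,0,0]],"jaw":[0,0,0]}'
python3 - <<'E'
from h import *
np.set_printoptions(precision=4,suppress=True)
s=get_state();R=Rn.from_quat(s['tcp_rot']).as_matrix();print(s['eef_pos'],R,s['qpos'])
c,im=snap("wrist","w6")
for z in(.012,.122): print(proj(c,(.544,-.348,z)))
b=read_camera("scene"); cv2.imwrite("pics/s6.png",b[:,:,::-1])
grid([[crop(im,0,0,560,420,0.95),crop(b,80,190,70,130,3)]],"g6")
E
```

```text
time: 15.85
eef_pos: [0.4471, -0.1259, 0.2134]
tcp_rot: [0.509, 0.861, -0.0, -0.003]
contact_force: [1.2, 0.8, 0.6]
opening: 1.001
time: 16.27
eef_pos: [0.4637, -0.2078, 0.2134]
tcp_rot: [0.285, 0.958, 0.0, -0.002]
contact_force: [-0.1, -0.5, -0.2]
opening: 1.002
time: 16.68
eef_pos: [0.4636, -0.2045, 0.2143]
tcp_rot: [0.273, 0.913, -0.084, 0.291]
contact_force: [0.7, -0.1, 0.0]
opening: 0.996
time: 16.93
eef_pos: [0.4626, -0.2038, 0.2126]
tcp_rot: [0.267, 0.896, -0.099, 0.342]
contact_force: [0.7, -0.2, 0.6]
opening: 1.0
[ 0.4626 -0.2038  0.2126] [[-0.6234  0.5463  0.5594]
 [ 0.4116  0.8376 -0.3592]
 [-0.6648  0.0063 -0.747 ]] [-0.6388 -0.4493  2.4173  0.104   0.4495 -1.7058]
[215.3388 162.6721]
[205.2947 237.8769]
```

View pics/g6.png

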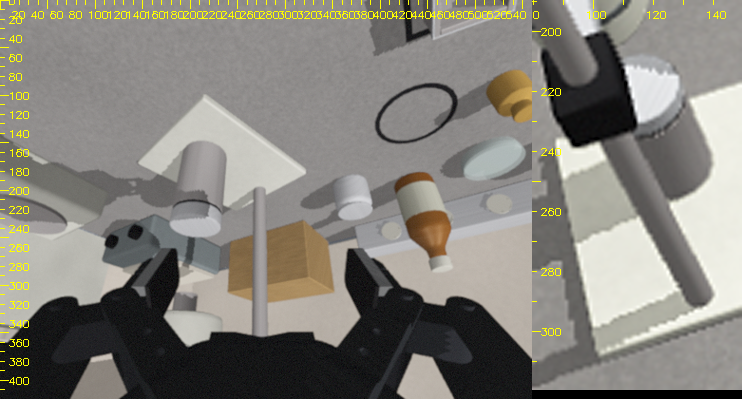

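Run:
```python
from h import *
im=cv2.imread("pics/w6.png")[:,:,::-1]; b=cv2.imread("pics/s6.png")[:,:,::-1]
grid([[crop(im,165,140,85,115,5),crop(b,95,200,50,75,7)]],"g7")
```

```text
(no output)
```

View pics/g7.png

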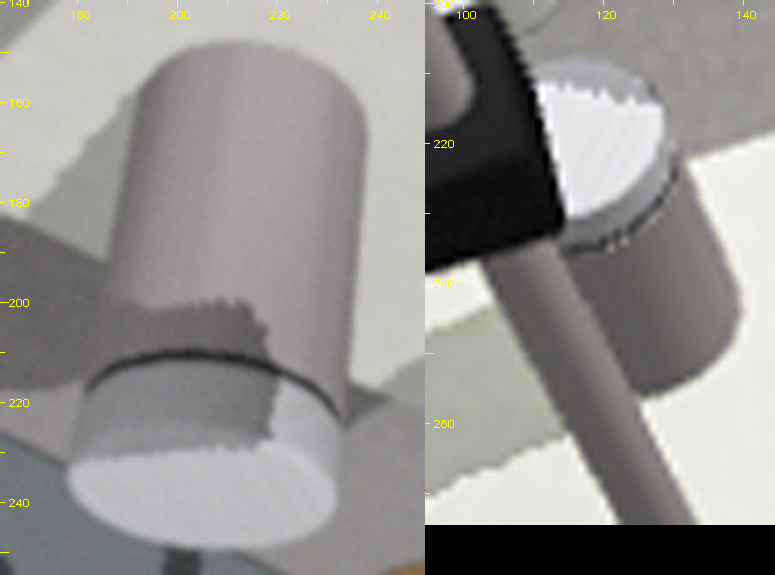

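The lid ellipse is centred at about (205,237.5), against (205.3,237.9) predicted. So the jar axis is at (0.544, -0.348) with its lid at z 0.122. I'll approach along the tool axis.

```bash
python3 -m jog '{"travel":[[3,-24,-5],[3,-24,-5],[3,-24,-5],[2,-26,-7],[0,0,0]],"dr":[[0,0,0],[0,0,0],[0,0,0],[0,0,0],[0,0,0]],"jaw":[0,0,0,0,0]}'
python3 -m jog '{"travel":[[14,-9,-19],[14,-9,-19],[0,0,0],[0,0,0]],"dr":[[0,0,0],[0,0,0],[0,0,0],[0,0,0]],"jaw":[0,0,0,0]}'
python3 - <<'E'
from h import *
np.set_printoptions(precision=4,suppress=True)
s=get_state();R=Rn.from_quat(s['tcp_rot']).as_matrix();print(s['eef_pos'],R,s['qpos'])
T=np.array([.544,-.348,.095])+.023*R[:,2]; d=T-s['eef_pos']; print("to go mm",d*1000,"in tool",R.T@d*1000)
S=cam("scene"); th=np.linspace(0,6.28,60); U=np.array([proj(S,(.544+.03*np.cos(t),-.348+.03*np.sin(t),.122)) for t in th]); print(U.max(0),U.min(0))
E
```

```text
time: 17.45
eef_pos: [0.4766, -0.3085, 0.1952]
tcp_rot: [0.268, 0.894, -0.101, 0.345]
contact_force: [0.2, 0.3, 0.6]
opening: 1.0
time: 17.78
eef_pos: [0.5041, -0.3217, 0.1552]
tcp_rot: [0.267, 0.895, -0.099, 0.344]
contact_force: [0.5, -0.7, -0.2]
opening: 1.002
[ 0.5041 -0.3217  0.1552] [[-0.6215  0.5453  0.5625]
 [ 0.4092  0.8382 -0.3604]
 [-0.6681  0.0062 -0.7441]] [-0.8033 -0.0928  2.2646  0.5609  0.2949 -2.2779]
to go mm [ 52.8448 -34.6135 -77.2701] in tool [ 4.6133 -0.6815 99.6975]
[128.0898 231.2658] [ 99.5992 207.1732]
```

The wrist is nearing joint 5's limit with this azimuth (-33°). Leaning in from the stirrer's side (azimuth about -66°) keeps it clear of that limit, so I'll back out and re-orient.

```bash
python3 -m jog '{"travel":[[-14,9,19],[-14,9,19],[-5,30,6],[-5,35,6],[-3,36,5]],"dr":[[0,0,0],[0,0,0],[0,0,0],[0,0,0],[0,0,0]],"jaw":[0,0,0,0,0]}'
python3 -m jog '{"travel":[[5,0,0],[10,0,0],[10,0,0],[10,-5,0],[10,-10,0]],"dr":[[0,0,-6.6],[0,0,-6.6],[0,0,-6.6],[0,0,-6.6],[0,0,-6.6]],"jaw":[0,0,0,0,0]}'
python3 -m jog '{"travel":[[0,-10,0],[0,0,0],[0,0,0]],"dr":[[0,0,0],[0,0,0],[0,0,0]],"jaw":[0,0,0]}'
cat > go.py <<'E'
from h import *
np.set_printoptions(precision=4,suppress=True)
s=get_state();R=Rn.from_quat(s['tcp_rot']).as_matrix();z=R[:,2];print(s['eef_pos'],z,R[:,1],s['qpos'])
T=np.array([.544,-.348,.095])+.023*z; d=T-s['eef_pos']; print("to go mm",d*1000,"in tool",R.T@d*1000,"to s=.12",(d-.12*z)*1000)
E
python3 go.py
```

```text
time: 18.2
eef_pos: [0.462, -0.2027, 0.2145]
tcp_rot: [0.268, 0.893, -0.101, 0.347]
contact_force: [1.3, 0.2, 0.3]
opening: 1.001
time: 18.62
eef_pos: [0.4842, -0.211, 0.2104]
tcp_rot: [0.403, 0.846, -0.147, 0.317]
contact_force: [-0.4, -0.7, -0.4]
opening: 1.0
time: 18.87
eef_pos: [0.4841, -0.2214, 0.2094]
tcp_rot: [0.402, 0.847, -0.147, 0.316]
contact_force: [0.2, -0.7, -0.6]
opening: 0.992
[ 0.4841 -0.2214  0.2094] [ 0.4169 -0.5019 -0.7578] [0.7731 0.6343 0.0052] [-0.5081 -0.2941  2.3118 -0.5109  0.5029 -0.8207]
to go mm [  69.4771 -138.1749 -131.7933] in tool [-28.4725 -34.6093 198.1927] to s=.12 [ 19.4511 -77.9419 -40.8571]
```

```bash
python3 -m jog '{"travel":[[2,-5,-2],[2,-5,-2],[2,-5,-2],[2,-5,-2],[2,-5,-2]],"dr":[[0,0,-4],[0,0,-4],[0,0,-4],[0,0,-4],[0,0,0]],"jaw":[0,0,0,0,0]}'
python3 -m jog '{"travel":[[0,0,0],[0,0,0]],"dr":[[0,0,0],[0,0,0]],"jaw":[0,0]}'
python3 go.py
```

```text
time: 19.28
eef_pos: [0.4947, -0.246, 0.1986]
tcp_rot: [0.516, 0.783, -0.189, 0.292]
contact_force: [0.1, 0.0, 0.7]
opening: 1.001
time: 19.45
eef_pos: [0.4935, -0.2462, 0.1977]
tcp_rot: [0.515, 0.784, -0.189, 0.291]
contact_force: [0.3, 0.1, -0.7]
opening: 1.001
[ 0.4935 -0.2462  0.1977] [ 0.2619 -0.5956 -0.7594] [0.9175 0.3978 0.0045] [-0.4563 -0.149   2.2175 -0.7729  0.644  -0.3323]
to go mm [  56.5523 -115.4489 -120.157 ] in tool [-19.3324   5.4242 174.8175] to s=.12 [ 25.1226 -43.9816 -29.0274]
```

```bash
python3 -m jog '{"travel":[[8,-15,-10],[8,-15,-10],[9,-14,-9],[0,0,0]],"dr":[[0,0,0],[0,0,0],[0,0,0],[0,0,0]],"jaw":[0,0,0,0]}'
python3 -m jog '{"travel":[[5,-12,-15],[5,-12,-15],[6,-12,-16],[0,0,0]],"dr":[[0,0,0],[0,0,0],[0,0,0],[0,0,0]],"jaw":[0,0,0,0]}'
python3 go.py
python3 - <<'E'
from h import *
c,im=snap("wrist","w8"); cv2.imwrite("pics/g8.png",crop(im,60,60,440,300,1.7))
print(proj(c,(.544,-.348,.122)),proj(c,(.544,-.348,.012)))
E
```

```text
time: 19.78
eef_pos: [0.5183, -0.2916, 0.1673]
tcp_rot: [0.516, 0.784, -0.189, 0.29]
contact_force: [-0.5, 0.7, -1.3]
opening: 1.001
time: 20.12
eef_pos: [0.5332, -0.3265, 0.1198]
tcp_rot: [0.516, 0.784, -0.189, 0.289]
contact_force: [-0.2, 1.0, -0.8]
opening: 1.002
[ 0.5332 -0.3265  0.1198] [ 0.2577 -0.5943 -0.7618] [0.9183 0.396  0.0018] [-0.5659  0.1229  2.1146 -0.9371  0.468  -0.2094]
to go mm [ 16.7051 -35.1736 -42.3605] in tool [-2.2011  1.3371 57.4806] to s=.12 [-14.2248  36.1457  49.0555]
[276.05584383 283.14384193] [275.71942947 149.91771446]
```

View pics/g8.png

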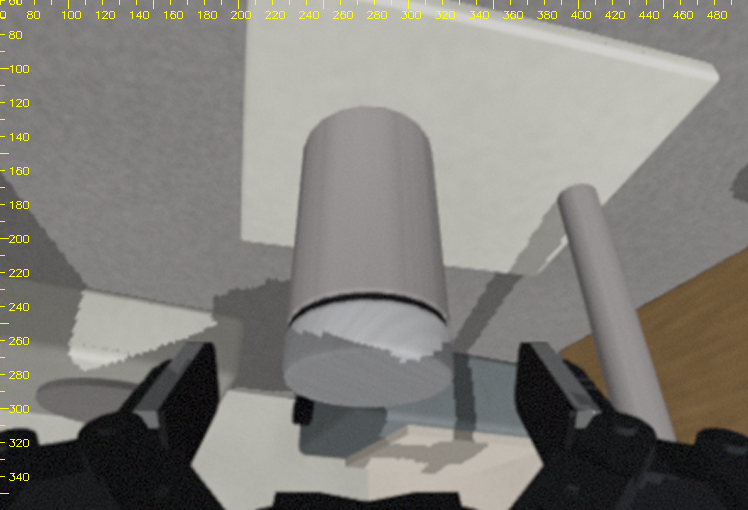

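The picture shows the jar centred between the open fingers (lid centre at x 276), with the head and post clear. Continuing in and gripping.

```bash
python3 -m jog '{"travel":[[5,-10,-12],[5,-10,-12],[4,-9,-11],[3,-6,-7],[0,0,0]],"dr":[[0,0,0],[0,0,0],[0,0,0],[0,0,0],[0,0,0]],"jaw":[0,0,0,0,0]}' 70
python3 -m jog '{"travel":[[0,0,0],[0,0,0]],"dr":[[0,0,0],[0,0,0]],"jaw":[0,0]}'
python3 go.py
```

```text
time: 20.58
eef_pos: [0.5516, -0.3613, 0.0803]
tcp_rot: [0.516, 0.784, -0.189, 0.291]
contact_force: [-0.5, -0.5, -0.2]
opening: 0.999
time: 20.75
eef_pos: [0.5521, -0.3609, 0.0817]
tcp_rot: [0.515, 0.783, -0.189, 0.292]
contact_force: [0.2, -0.4, 0.1]
opening: 0.997
[ 0.5521 -0.3609  0.0817] [ 0.2626 -0.5962 -0.7587] [0.9175 0.3977 0.0051] [-0.6025  0.2505  2.054  -1.0588  0.4036 -0.1024]
to go mm [-2.0629 -0.8262 -4.156 ] in tool [ 2.7473 -2.2426  3.1039] to s=.12 [-33.5798  70.7145  86.8858]
```

```bash
python3 -m jog '{"travel":[[-2,-1,-2],[0,0,0],[0,0,0],[0,0,0],[0,0,0]],"dr":[[0,0,0],[0,0,0],[0,0,0],[0,0,0],[0,0,0]],"jaw":[0,30,60,90,255]}'
python3 -m jog '{"travel":[[0,0,0],[0,0,0],[0,0,0],[0,0,0],[0,0,0]],"dr":[[0,0,0],[0,0,0],[0,0,0],[0,0,0],[0,0,0]],"jaw":[255,255,255,255,255]}'
python3 go.py
python3 -m jog '{"travel":[[0,0,2],[0,0,3],[0,0,5],[0,0,5],[0,0,0]],"dr":[[0,0,0],[0,0,0],[0,0,0],[0,0,0],[0,0,0]],"jaw":[255,255,255,255,255]}'
python3 go.py
```

```text
time: 21.17
eef_pos: [0.5501, -0.3623, 0.0792]
tcp_rot: [0.516, 0.783, -0.189, 0.291]
contact_force: [-1.7, 0.6, 2.8]
opening: 0.685
time: 21.58
eef_pos: [0.5501, -0.3624, 0.0791]
tcp_rot: [0.515, 0.783, -0.189, 0.291]
contact_force: [-2.0, 1.6, 5.2]
opening: 0.684
[ 0.5501 -0.3624  0.0791] [ 0.2619 -0.5963 -0.7589] [0.9177 0.3972 0.0046] [-0.6069  0.253   2.0568 -1.0687  0.3988 -0.0947]
to go mm [-0.0937  0.6901 -1.5963] in tool [1.549  0.1808 0.7754] to s=.12 [-31.5231  72.2413  89.4675]
time: 22.0
eef_pos: [0.5503, -0.3624, 0.0945]
tcp_rot: [0.516, 0.783, -0.189, 0.292]
contact_force: [-0.2, -0.4, -1.9]
opening: 0.683
[ 0.5503 -0.3624  0.0945] [ 0.2625 -0.5961 -0.7588] [0.9176 0.3974 0.0053] [-0.607   0.2256  2.0543 -1.0085  0.4134 -0.16  ]
to go mm [ -0.2367   0.7216 -16.9749] in tool [11.63   -0.0202 12.3882] to s=.12 [-31.7379  72.2517  74.0807]
```

```bash
python3 -m jog '{"travel":[[-5,11,0],[-9,20,0],[-9,20,2],[-9,20,5],[0,22,8]],"dr":[[0,0,0],[0,0,0],[0,0,0],[0,0,0],[0,0,0]],"jaw":[255,255,255,255,255]}'
python3 -m jog '{"travel":[[10,22,10],[18,22,5],[18,22,0],[18,22,0],[18,22,0]],"dr":[[0,0,0],[0,0,0],[0,0,0],[0,0,0],[0,0,0]],"jaw":[255,255,255,255,255]}'
python3 -m jog '{"travel":[[18,22,0],[18,20,0],[10,10,0],[0,0,0],[0,0,0]],"dr":[[0,0,0],[0,0,0],[0,0,0],[0,0,0],[0,0,0]],"jaw":[255,255,255,255,255]}'
python3 - <<'E'
from h import *
np.set_printoptions(precision=4,suppress=True)
s=get_state();R=Rn.from_quat(s['tcp_rot']).as_matrix();print(s['eef_pos'],R,s['qpos'])
c,im=snap("wrist","w9"); b=snap("scene","s9")[1]; d=snap("top","t9")[1]
for z in(.0,.11): 
  X=s['eef_pos']+[-.006,.014,0]; X[2]+=-.0791+.012+z; print(X,proj(cam("wrist"),X),proj(cam("scene"),X),proj(cam("top"),X))
E
```

```text
time: 22.42
eef_pos: [0.5146, -0.2673, 0.1063]
tcp_rot: [0.516, 0.784, -0.189, 0.289]
contact_force: [0.1, -0.5, -3.6]
opening: 0.687
time: 22.83
eef_pos: [0.5999, -0.1573, 0.1235]
tcp_rot: [0.516, 0.784, -0.188, 0.291]
contact_force: [0.0, -0.1, -3.2]
opening: 0.685
time: 23.25
eef_pos: [0.6454, -0.1061, 0.1229]
tcp_rot: [0.515, 0.784, -0.189, 0.291]
contact_force: [-0.7, -0.3, -3.4]
opening: 0.684
[ 0.6454 -0.1061  0.1229] [[-0.3005  0.9172  0.2614]
 [ 0.6979  0.3983 -0.5953]
 [-0.6501  0.0036 -0.7598]] [-0.1016  0.2799  1.9205 -0.926   0.7864  0.1189]
[ 0.6394 -0.0921  0.0558] [275.7941 149.8286] [242.8502 255.1131] [320.8525 172.3901]
[ 0.6394 -0.0921  0.1658] [276.713  344.4442] [239.4802 227.8388] [326.8739 160.6164]
```

```bash
python3 -m jog '{"travel":[[1,0,-15],[0,0,-15],[0,0,-12],[0,0,-6],[0,0,-2]],"dr":[[0,0,0],[0,0,0],[0,0,0],[0,0,0],[0,0,0]],"jaw":[255,255,255,255,255]}'
python3 -m jog '{"travel":[[0,0,-1],[0,0,-1],[0,0,-1],[0,0,0]],"dr":[[0,0,0],[0,0,0],[0,0,0],[0,0,0]],"jaw":[255,255,255,255]}'
```

```text
time: 23.82
eef_pos: [0.6452, -0.1079, 0.0718]
tcp_rot: [0.516, 0.784, -0.189, 0.29]
contact_force: [-0.7, -0.1, -3.1]
opening: 0.685
time: 24.15
eef_pos: [0.6473, -0.1073, 0.0713]
tcp_rot: [0.516, 0.783, -0.188, 0.292]
contact_force: [0.7, -0.2, -2.3]
opening: 0.686
```

```bash
python3 -m jog '{"travel":[[0,1,-1],[0,0,-1],[0,0,0]],"dr":[[0,0,0],[0,0,0],[0,0,0]],"jaw":[255,255,255]}'
python3 -m jog '{"travel":[[0,0,-1],[0,0,-1],[0,0,0]],"dr":[[0,0,0],[0,0,0],[0,0,0]],"jaw":[255,255,255]}'
```

```text
time: 24.4
eef_pos: [0.6469, -0.106, 0.0685]
tcp_rot: [0.515, 0.784, -0.189, 0.291]
contact_force: [0.8, 0.5, -3.2]
opening: 0.684
time: 24.65
eef_pos: [0.6472, -0.1063, 0.0672]
tcp_rot: [0.515, 0.783, -0.189, 0.291]
contact_force: [-0.7, 0.2, -0.3]
opening: 0.686
```

```bash
python3 -m jog '{"travel":[[0,0,-1],[0,0,0],[0,0,0]],"dr":[[0,0,0],[0,0,0],[0,0,0]],"jaw":[255,255,255]}'
python3 -m jog '{"travel":[[0,0,0],[0,0,0],[0,0,0],[0,0,0],[0,0,0]],"dr":[[0,0,0],[0,0,0],[0,0,0],[0,0,0],[0,0,0]],"jaw":[80,65,50,25,0]}'
python3 -m jog '{"travel":[[0,0,0],[-2,4,5],[-4,9,11],[-6,14,18],[-7,16,21]],"dr":[[0,0,0],[0,0,0],[0,0,0],[0,0,0],[0,0,0]],"jaw":[0,0,0,0,0]}'
python3 -m jog '{"travel":[[-8,18,23],[-8,18,23],[-8,10,30],[0,0,0],[0,0,0]],"dr":[[0,0,0],[0,0,0],[0,0,0],[0,0,0],[0,0,0]],"jaw":[0,0,0,0,0]}'
python3 - <<'E'
from h import *
np.set_printoptions(precision=4,suppress=True)
c,w=snap("wrist","w10"); S,b=snap("scene","s10"); T,d=snap("top","t10"); print(get_state()['contact_force'])
for z in(0,.11): print(proj(c,(.641,-.092,z)),proj(S,(.641,-.092,z)),proj(T,(.641,-.092,z)))
grid([[crop(b,205,140,110,160,2.5),crop(d,255,130,120,180,2.5)],[crop(b,290,130,175,110,1.6),crop(w,150,20,260,140,1.2)]],"g10")
E
```

```text
time: 24.9
eef_pos: [0.6475, -0.1065, 0.0671]
tcp_rot: [0.516, 0.783, -0.189, 0.292]
contact_force: [-4.6, 2.4, 5.7]
opening: 0.687
time: 25.32
eef_pos: [0.6469, -0.1063, 0.0653]
tcp_rot: [0.515, 0.784, -0.189, 0.291]
contact_force: [1.0, 0.4, -0.4]
opening: 0.997
time: 25.73
eef_pos: [0.6267, -0.0626, 0.1206]
tcp_rot: [0.516, 0.784, -0.189, 0.29]
contact_force: [-0.6, 0.0, 0.3]
opening: 1.0
time: 26.15
eef_pos: [0.6049, -0.0156, 0.2005]
tcp_rot: [0.515, 0.783, -0.186, 0.294]
contact_force: [-0.8, 0.8, -1.0]
opening: 1.005
[ 0.78   -0.2994 -0.2504]
[275.0089 128.8385] [244.5187 267.8949] [318.2443 176.8022]
[276.1141 209.3144] [241.431  242.9081] [323.5742 166.2973]
```

View pics/g10.png

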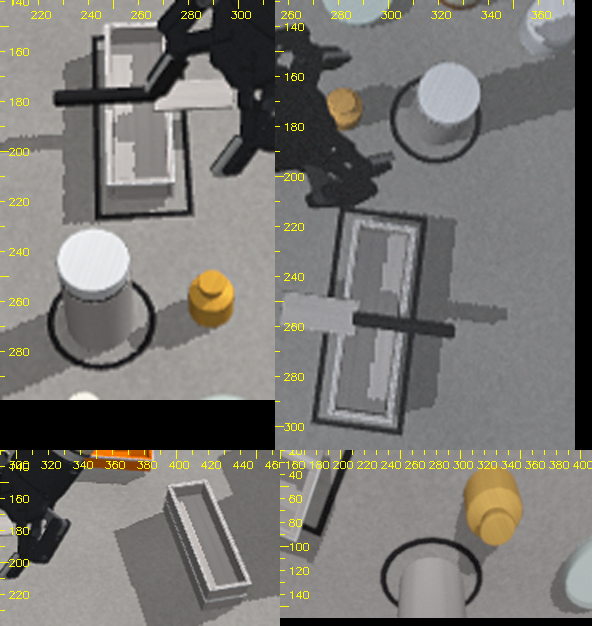

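The last picture shows the jar upright in the circle (lid at (323.7,166.3) in top, (323.6,166.3) predicted). The spatula lies square across the tray in the rectangle, the two-tray pile is in place, and the gripper is clear. Handing in.

```bash
python3 -c "
from plant import *
print(sign_off(), get_state()['time'])"
```

```text
the job is handed in; nothing more can be done
the job is handed in; nothing more can be done
```

The job is handed in at about 26 s, well inside the 72 s limit. I got no verdict back, so the results below are my own checks.

- **Tray:** I lifted only the top tray and set it in the taped rectangle. It measured about 2 mm from the centre. The tool's yaw at placing was -6.9°, the same as the tape. The other two trays still look nested in place.
- **Spatula:** It lies crosswise over the middle of the tray. The last picture shows it square to the tray and let go. It drooped about 4° in the grip and looked level once on the rims, but I did not measure that.
- **Jar:** I took it out from the open side of the stirrer with the tool leaning about 41°. It stands upright in the circle, with its lid within about 1 px of where it should be in two cameras, roughly 2–3 mm.
- **What didn't go to plan:** My first lean direction toward the jar ran close to joint 5's limit, so I backed out and came in from the side. Some turning rows were cut short by joint speed and had to be finished with smaller ones.
- **Not checked closely:** I saw no sign of the arm touching the stirrer or a bystander, and the force readings stayed small. I did not measure the bystanders' positions again at the end.

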